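# Switch off the stirrer place that was left on

## Task

One of the four identical push-push keys along the front of the stirrer has been left latched down. With a fingertip tap each key lightly, from the left end of the row to the right (as seen from the robot), to feel which one it is, so lightly that no key latches or lets go; then press that key in until it trips and let it spring up, so that all four keys are up. Leave the glassware and everything else where it stands: nothing is to be picked up.

Things in the scene. Friction and masses are not known exactly. Their poses are not given: they have to be found in the camera images.
- stirrer: four-place magnetic stirrer, fixed: white housing 220 mm deep (x) by 400 wide (y), level top 55 mm above the bench. Origin on the bench under its centre; its x points away from the robot, its y to the robot's left. Round steel plates (88 mm, tops at 59 mm) in a row at x = +45 mm; before each a key, at x = -70 mm and y = +144, +48, -48, -144 mm
- key_a: mount of one of the four identical keys, fixed in the stirrer's top: grey bezel 30 by 34 mm, 4 mm high. Origin on the housing's top (z = 55 mm) under the middle of the key. The letters say nothing about the place in the row. Push-push: pressed fully home and let go, a key that was up stays latched down and a latched one springs up; pressed less far it comes back as it was
- key_b: mount of one of the four identical keys, fixed in the stirrer's top: grey bezel 30 by 34 mm, 4 mm high. Origin on the housing's top (z = 55 mm) under the middle of the key. The letters say nothing about the place in the row. Push-push: pressed fully home and let go, a key that was up stays latched down and a latched one springs up; pressed less far it comes back as it was
- key_c: mount of one of the four identical keys, fixed in the stirrer's top: grey bezel 30 by 34 mm, 4 mm high. Origin on the housing's top (z = 55 mm) under the middle of the key. The letters say nothing about the place in the row. Push-push: pressed fully home and let go, a key that was up stays latched down and a latched one springs up; pressed less far it comes back as it was
- key_d: mount of one of the four identical keys, fixed in the stirrer's top: grey bezel 30 by 34 mm, 4 mm high. Origin on the housing's top (z = 55 mm) under the middle of the key. The letters say nothing about the place in the row. Push-push: pressed fully home and let go, a key that was up stays latched down and a latched one springs up; pressed less far it comes back as it was
- cap_a_top (a point): middle of the flat top of that key's cap, 22 mm (x) by 26 mm (y); moves with the cap: 12 mm above the housing's top (67 mm above the bench) when the key is up, 8.5 mm above it (63.5 mm) when latched
- cap_b_top (a point): middle of the flat top of that key's cap, 22 mm (x) by 26 mm (y); moves with the cap: 12 mm above the housing's top (67 mm above the bench) when the key is up, 8.5 mm above it (63.5 mm) when latched
- cap_c_top (a point): middle of the flat top of that key's cap, 22 mm (x) by 26 mm (y); moves with the cap: 12 mm above the housing's top (67 mm above the bench) when the key is up, 8.5 mm above it (63.5 mm) when latched
- cap_d_top (a point): middle of the flat top of that key's cap, 22 mm (x) by 26 mm (y); moves with the cap: 12 mm above the housing's top (67 mm above the bench) when the key is up, 8.5 mm above it (63.5 mm) when latched
- cap_a (a joint): stroke of that key, straight down, in m: 0 up, 0.0035 latched, 0.0056 fully home (a firm stop). A key that is up begins to give at 3 N, is 1.8 mm down at 5 N, 3.1 mm at 6 N, 4.5 mm at 7 N and home at 7.6 N. A latched key gives only 0.2 mm at 5 N, 0.5 mm at 6 N, 1.3 mm at 7 N, and is home, where it trips, at 7.6 N; 11 N is a sure press
- cap_b (a joint): stroke of that key, straight down, in m: 0 up, 0.0035 latched, 0.0056 fully home (a firm stop). A key that is up begins to give at 3 N, is 1.8 mm down at 5 N, 3.1 mm at 6 N, 4.5 mm at 7 N and home at 7.6 N. A latched key gives only 0.2 mm at 5 N, 0.5 mm at 6 N, 1.3 mm at 7 N, and is home, where it trips, at 7.6 N; 11 N is a sure press
- cap_c (a joint): stroke of that key, straight down, in m: 0 up, 0.0035 latched, 0.0056 fully home (a firm stop). A key that is up begins to give at 3 N, is 1.8 mm down at 5 N, 3.1 mm at 6 N, 4.5 mm at 7 N and home at 7.6 N. A latched key gives only 0.2 mm at 5 N, 0.5 mm at 6 N, 1.3 mm at 7 N, and is home, where it trips, at 7.6 N; 11 N is a sure press
- cap_d (a joint): stroke of that key, straight down, in m: 0 up, 0.0035 latched, 0.0056 fully home (a firm stop). A key that is up begins to give at 3 N, is 1.8 mm down at 5 N, 3.1 mm at 6 N, 4.5 mm at 7 N and home at 7.6 N. A latched key gives only 0.2 mm at 5 N, 0.5 mm at 6 N, 1.3 mm at 7 N, and is home, where it trips, at 7.6 N; 11 N is a sure press
- beaker: glass beaker with a stir bar, 74 mm across, 94 mm high, standing on one of the plates; origin under its foot
- flask: conical glass flask with a stir bar, 82 mm across the foot, 116 mm high, standing on one of the plates; origin under its foot
- media_bottle: glass bottle with blue cap, 70 mm across, 138 mm high, standing on one of the plates; origin under its foot
- tape_wide: yellow tape roll lying flat, 100 mm across, 25 mm high, left of the stirrer; origin under its centre
- tape_narrow: green tape roll lying flat, 100 mm across, 18 mm high, left of the stirrer; origin under its centre
- tip_box: blue box of pipette tips, 85 by 122 mm, 51 mm high, right of the stirrer; origin under its centre
- wash_bottle: white plastic wash bottle with red cap and spout, 68 mm across, 190 mm high, right of the stirrer; origin under its centre
- pipette: white hand pipette lying on the bench left of the stirrer, pointing away from the robot, 245 mm long, 26 mm high; origin under its grip

How it is judged:
By the outcome, as a careful person would: the job done as asked, in the order asked, and still so for the second after the job is handed in, with the robot touching nothing.
It also fails if it takes over 51 s, if anything falls off the work surface, if the arm or the gripper's body presses on something with over 40 N, if the wrist force passes 120 N, or if a joint passes its speed limit or range.

## Robot

A 6-joint arm with a two-finger parallel gripper is mounted at the origin on the work surface. World frame = base frame: x ahead of the robot, y to its left, z up, the work surface at z = 0. Lengths are in mm, angles in rad, forces in N, time in s.
With the tool pointing down it reaches from about 400 to 925 mm from the base axis. Payload 12.5 kg.
Tool frame: the origin (TCP) lies where the fingers leave the gripper's body, on its centre line; the fingertips stand 78 mm ahead of it and the grasp point (between the pads) lies 59 mm ahead of it; z points along the fingers, y is the direction in which the jaws open and shut (so a half turn about z gives the same grasp; the last joint's range is limited). The gripper opens to 95 mm and grips with 3 to 60 N. Pads are 20 mm wide; open, the fingers measure 119 mm over their backs; the gripper's body (75 mm by 180 mm) begins 59 mm behind the grasp point.
Start: joints at [1.061, 0.491, 1.559, -0, 1.092, -0.106], TCP at [245.554, 574.753, 292.261] pointing down, gripper open.
Joint ranges: [-3.1, 3.1], [-0.84, 2.19], [0.05, 2.79], [-1.13, 4.28], [0.06, 2.93], [-2.69, 2.69]. Speed limits (rad/s): [2.22, 2.22, 2.79, 3.14, 3.14, 3.14].

## Interface

Orientations are given as [roll, pitch, yaw] about the fixed x, y, z axes, in that order (R = Rz(yaw) Ry(pitch) Rx(roll)).
In Python, from cell import env, viewer, ticket, search_frame gives the robot as it stands.
- The arm moves only by the shell command python3 -m inch 'ROWS'. ROWS is a JSON object of lists of equal length, an entry for each row: "hand": the opening, from 0 (shut) to 1 (fully open); "delta_pos": the shift along the tool's x, y, z in cm, a list of three; "turn": the turn about the tool's z in rad. A call has 1 to 20 rows; each row shifts and turns the commanded pose from where the row before left it, along the tool's axes as they then stand; what a row does not reach is not made up. A row lasts 1/10 s, in which the tool goes at most 50 mm and 8.59 degrees, less where a joint would pass 70% of its speed; a pose out of reach is approached as far as the arm can. A call is refused whole if a number of a shift passes 5 or a number of a turn 0.15, either way. A call with a gripper value outside its range is refused whole. The fingers move at their own pace and stop on an object; the grip force is fixed at half the most. Time passes only in rows, so rows that do not move let the fingers close. It gives the time, the measured TCP pose, the force and the opening at its end, in the units of the state.
- env.state(): the state, without advancing time (a new reading comes with each control period).
- viewer.read_camera(name): name is "scene" or "side" or "wrist"; returns (picture, depth): 384x512x3 uint8, blue, green, red; 384x512 float32, mm along the optical axis (not along the pixel's ray), 0 where there is no reading.
- viewer.get_calibration(name): a dict with "fx", "fy", "cx", "cy" (pixels), "T" (4x4, takes a point from camera to world coordinates). Camera axes: x right, y down, z forward; pixel columns grow to the right and rows downward; lengths in mm; the calibration is good to about 2 mm. A picture is of the moment at which its call begins: read the wrist's pose just before it. get_calibration takes no time and is no camera call; for the wrist camera it gives the pose at the moment of the call.
- ticket.job_done(): hands the job in, once; it reports no verdict.
Trained networks look in the newest picture that a camera, given by its name, has taken for a name from the list of things; names that differ only in an ending like _2 or _b are one class to them, and where a whole thing is asked for, a point or a joint stands for the part that bears it (a point fixed in the world has none). Each returns a list of dicts, best first, with "p" (0 to 1); they miss things now and then, are a little off and sometimes report something else, mostly with a low value. They report only what shows in the picture. A call takes as long as a camera call.
- search_frame(camera, label): "centre" ([column, row] in pixels, amid what is visible of it).
The state is a dict: "t": time; "joints": joint angles; "qvel": joint speeds; "tau": joint torques, N m; "eef_pos": TCP position; "tcp_rot": TCP orientation; "ft_force": force on the tool from outside, world axes, zero at the start; "moment": the same for the moment, N m; "opening": opening from 0.0 (shut) to 1.0 (fully open).
Only numpy, scipy, OpenCV 4.12 (cv2) and the standard library are available. Lean on these libraries where they do the work, as an engineer would, in place of code of your own. Each camera call takes 0.05 s, during which the arm holds its last target.

## Working session

There is one attempt and no reset: what is moved stays moved. The work goes in short steps, Python scripts to look and compute and a shell command to move; the robot and the scene stay as the last step left them, time stands still between calls to the robot, and variables do not carry over. Pictures are saved under pics/ and viewed, and the job is handed in when it is done.

```bash
ls; mkdir -p pics; python3 - <<'E'
from cell import env, viewer, ticket, search_frame
import cv2
print(env.state())
for n in ("scene","wrist"):
    p,d=viewer.read_camera(n); cv2.imwrite(f"pics/{n}0.png",p)
    c=viewer.get_calibration(n); print(n,c)
E
```

```text
pics
{'t': 0.0, 'joints': array([ 1.06139535e+00,  4.91551133e-01,  1.55945876e+00, -2.34973305e-05,
        1.09168832e+00, -1.05573974e-01]), 'qvel': array([-0.00059175,  0.00064502,  0.00051927,  0.00051201, -0.00027801,
       -0.00174209]), 'tau': array([-4.23202482e-04, -6.12646580e+01, -2.58172989e+01,  6.91429898e-02,
        4.83259361e-02, -1.38895980e-04]), 'eef_pos': array([245.47679025, 574.60003773, 291.66372841]), 'tcp_rot': array([-3.14049105e+00, -9.57779327e-05,  2.73777644e+00]), 'ft_force': array([-0.11015618, -0.44788956, -0.16899738]), 'moment': array([-0.00445942,  0.01024818,  0.01839133]), 'opening': 1.0000384398650248}
scene {'fx': 393.002259252266, 'fy': 393.002259252266, 'cx': 252.56806659866763, 'cy': 194.0417227585103, 'T': array([[ 1.28173944e-01,  8.43017829e-01, -5.22391023e-01,
         1.15292768e+03],
       [ 9.91732038e-01, -1.12266453e-01,  6.21595379e-02,
        -4.09022957e+01],
       [-6.24538870e-03, -5.26039147e-01, -8.50437424e-01,
         1.09924422e+03],
       [ 0.00000000e+00,  0.00000000e+00,  0.00000000e+00,
         1.00000000e+00]])}
wrist {'fx': 315.74641770384926, 'fy': 315.74641770384926, 'cx': 251.59344521462685, 'cy': 189.421621045412, 'T': array([[ 3.93076673e-01,  8.84615410e-01,  2.50891024e-01,
         1.74334458e+02],
       [ 9.19505328e-01, -3.77916367e-01, -1.08116477e-01,
         6.05309373e+02],
       [-8.25677057e-04,  2.73193699e-01, -9.61958690e-01,
         3.84874974e+02],
       [ 0.00000000e+00,  0.00000000e+00,  0.00000000e+00,
         1.00000000e+00]])}
```

View pics/scene0.png

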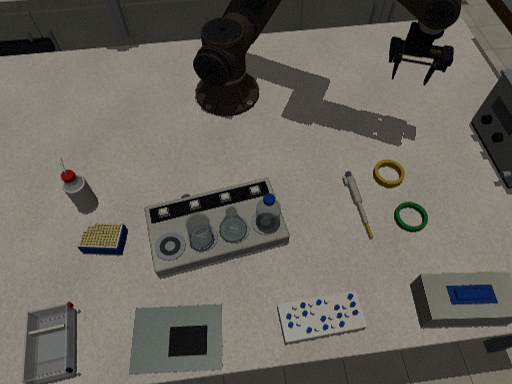

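View pics/wrist0.png

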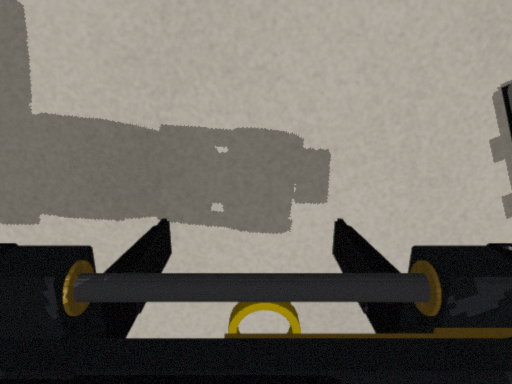

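```bash
cat > h.py <<'E'
from cell import env, viewer, ticket, search_frame
import cv2, numpy as np
def to_world(n,px,d,c=None,z=None):
    c=c or viewer.get_calibration(n); T=c["T"]
    r=np.array([(px[0]-c["cx"])/c["fx"],(px[1]-c["cy"])/c["fy"],1.0])
    if z is not None:
        R=T[:3,:3]@r; return T[:3,3]+R*(z-T[2,3])/R[2]
    return (T@np.append(r*d,1))[:3]
E
python3 - <<'E'
from h import *
np.set_printoptions(suppress=True,precision=1)
for n in ("scene","side"):
    p,d=viewer.read_camera(n); cv2.imwrite(f"pics/{n}1.png",p)
    if n=="scene": cv2.imwrite("pics/crop1.png",cv2.resize(p[160:290,50:300],None,fx=3,fy=3,interpolation=cv2.INTER_CUBIC))
    for l in ("key_a","cap_a_top","stirrer","wash_bottle","media_bottle"):
        for r in search_frame(n,l)[:5]:
            u,v=np.round(r["centre"]).astype(int)
            print(n,l,round(r["p"],2),r["centre"],to_world(n,r["centre"],d[v,u]), to_world(n,r["centre"],0,z=65))
E
```

```text
scene key_a 0.65 [225.2, 195.0] [510.1 -49.6  65.3] [509.9 -49.6  65. ]
scene key_a 0.53 [161.3, 211.9] [ 545.2 -245.8   66.8] [ 544.1 -246.2   65. ]
scene cap_a_top 0.62 [77.7, 188.2] [ 463.1 -480.8  120.5] [ 423.9 -505.7   65. ]
scene cap_a_top 0.45 [220.4, 199.6] [520.7 -65.9  58.7] [524.5 -65.8  65. ]
scene stirrer 0.79 [212.1, 231.3] [624.7 -99.6  56.4] [629.1 -99.1  65. ]
scene stirrer 0.62 [162.0, 210.2] [ 540.3 -243.4   68.2] [ 538.4 -244.    65. ]
scene stirrer 0.27 [194.6, 202.7] [ 523.7 -145.1   62.7] [ 525.1 -144.9   65. ]
scene wash_bottle 0.57 [77.2, 189.4] [ 466.2 -482.4  119.1] [ 428.3 -506.8   65. ]
scene media_bottle 0.67 [266.4, 216.5] [645.6  57.  148. ] [601.3  65.5  65. ]
side key_a 0.61 [246.4, 200.5] [508.9 -47.8  66.7] [509.  -46.5  65. ]
side key_a 0.59 [242.0, 186.0] [496.3  28.   59.4] [496.2  23.2  65. ]
side key_a 0.53 [254.0, 223.2] [ 530.  -147.8   65.4] [ 530.  -147.5   65. ]
side key_a 0.49 [258.7, 247.1] [ 539.2 -245.4   67.8] [ 539.4 -243.7   65. ]
side key_a 0.17 [288.1, 208.6] [ 652.8 -102.2   79.2] [655.2 -91.6  65. ]
side cap_a_top 0.44 [248.6, 201.9] [516.5 -54.7  66.7] [516.6 -53.3  65. ]
side stirrer 0.87 [262.9, 228.6] [ 559.8 -164.2   54. ] [ 558.9 -171.6   65. ]
side stirrer 0.48 [251.2, 223.1] [ 520.3 -147.4   66.3] [ 520.4 -146.5   65. ]
side wash_bottle 0.55 [230.8, 325.0] [ 442.7 -522.5  132.2] [ 440.9 -497.1   65. ]
side media_bottle 0.83 [276.2, 163.1] [620.6  38.4 165.1] [635.4 133.3  65. ]
side media_bottle 0.24 [241.3, 184.1] [494.   36.4  60.6] [494.   32.6  65. ]
```

View pics/crop1.png

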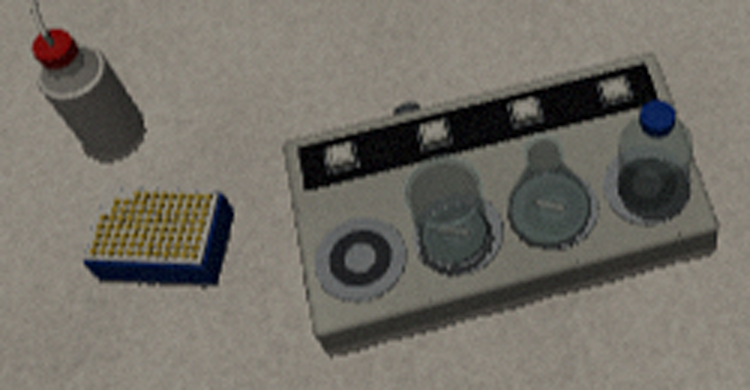

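View pics/side1.png

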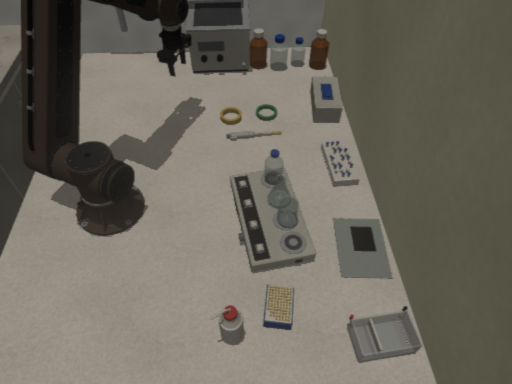

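The crop shows the four white key caps in the black strip, at scene pixels of about (256,190), (225,197), (195,204) and (163,212), left to right from the robot. Next I refine them by blob fit.

```bash
python3 - <<'E'
from h import *
np.set_printoptions(suppress=True,precision=1)
loc=np.array([[-70,144],[-70,48],[-70,-48],[-70,-144]],float)
for n,g in (("scene",[(256,189.5),(225,197),(195,204),(163,212)]),("side",None)):
    p,d=viewer.read_camera(n); gr=cv2.cvtColor(p,cv2.COLOR_BGR2GRAY).astype(float)
    if g is None:
        # project estimates
        c=viewer.get_calibration(n); g=[]
        for w in W:
            q=np.linalg.inv(c["T"])@np.append(w,1); g.append((q[0]/q[2]*c["fx"]+c["cx"],q[1]/q[2]*c["fy"]+c["cy"]))
    W=[]
    for u,v in g:
        u0,v0=int(round(u)),int(round(v)); k=6
        s=gr[v0-k:v0+k+1,u0-k:u0+k+1]; m=(s>(s.min()+s.max())/2).astype(np.uint8)
        nb,lab,st,ce=cv2.connectedComponentsWithStats(m)
        i=min(range(1,nb),key=lambda i:np.hypot(*(ce[i]-k))-0.1*st[i,4])
        cc=ce[i]+[u0-k,v0-k]; W.append(to_world(n,cc,0,z=65)); 
        dd=d[v0-k:v0+k+1,u0-k:u0+k+1][lab==i]
        print(n,cc,st[i,4],W[-1],to_world(n,cc,np.median(dd)))
    W=np.array(W); A=loc-loc.mean(0); B=W[:,:2]-W[:,:2].mean(0)
    H=A.T@B; th=np.arctan2(H[0,1]-H[1,0],H[0,0]+H[1,1])
    R=np.array([[np.cos(th),-np.sin(th)],[np.sin(th),np.cos(th)]])
    o=W[:,:2].mean(0)-R@loc.mean(0); f=(R@loc.T).T+o
    print(n,"yaw",th.round(4),"o",o,"fit keys",f.tolist(),"resid",W[:,:2]-f)
print(env.state()["t"])
E
```

```text
scene [254.5 188.8] 53 [499.5  43.   65. ] [498.3  43.1  63.2]
scene [224.7 195.6] 52 [512.  -51.4  65. ] [513.2 -51.4  67. ]
scene [193.9 203.3] 54 [ 526.9 -147.2   65. ] [ 528.4 -146.9   67.6]
scene [162.8 210.9] 56 [ 541.1 -241.5   65. ] [ 542.1 -241.2   66.6]
scene yaw 0.1462 o [589.1 -89.1] fit keys [[498.9064000593022, 43.16561306471759], [512.8878916693952, -51.81079396543333], [526.8693832794883, -146.78720099558421], [540.8508748895813, -241.76360802573515]] resid [[ 0.6 -0.2]
 [-0.9  0.4]
 [-0.  -0.4]
 [ 0.3  0.2]]
side [242.4 182.8] 28 [498.5  38.7  65. ] [498.5  39.   64.7]
side [247.7 201.9] 33 [513.3 -53.1  65. ] [513.2 -55.1  67.6]
side [253.1 223.4] 37 [ 526.8 -148.1   65. ] [ 526.7 -150.2   68.1]
side [259.5 246.8] 42 [ 542.2 -242.8   65. ] [ 542.1 -244.1   67.1]
side yaw 0.1529 o [589.4 -90.6] fit keys [[498.2818268870788, 41.02075870980386], [512.8996331560954, -53.85979641020744], [527.5174394251121, -148.7403515302187], [542.1352456941288, -243.62090665022998]] resid [[ 0.2 -2.3]
 [ 0.4  0.8]
 [-0.7  0.7]
 [ 0.1  0.8]]
0.8
```

```bash
python3 -m inch '{"hand":[0,0,0,0,0,0,0,0,0,0,0,0,0,0,0,0,0,0,0,0],"turn":[-0.138,-0.138,-0.138,-0.138,0,0,0,0,0,0,0,0,0,0,0,0,0,0,0,0],"delta_pos":[[0,0,0],[0,0,0],[0,0,0],[0,0,0],[-1.2,-4,0],[-1.2,-4,0],[-1.2,-4,0],[-1.2,-4,0],[-1.2,-4,0],[-1.2,-4,0],[-1.2,-4,0],[-1.2,-4,0],[-1.2,-4,0],[-1.2,-4,0],[-1.2,-4,0],[-1.2,-4,0],[-1.2,-4,0],[0,0,0],[0,0,0],[0,0,0]]}'
cat > go.py <<'E'
import sys
from h import *
K=[(498.7,42.3),(512.9,-52.8),(527.1,-147.7),(541.4,-242.5)]
def R(r):
    from scipy.spatial.transform import Rotation
    return Rotation.from_euler("xyz",r).as_matrix()
s=env.state(); k=int(sys.argv[1]); z=float(sys.argv[2])
M=R(s["tcp_rot"]); tip=s["eef_pos"]+78*M[:,2]
d=M.T@(np.array([*K[k],z])-tip)/10
print("t",s["t"],"tip",tip.round(2),"need cm",d.round(3),"turn",round(-(((np.pi+0.148-s["tcp_rot"][2])+np.pi)%(2*np.pi)-np.pi),4),"f",s["ft_force"].round(2),"op",s["opening"])
E
python3 go.py 0 80
```

```text
t: 2.8
eef_pos: [476.2, 84.1, 292.2]
tcp_rot: [3.141, -0.0, -2.993]
ft_force: [1.2, -0.8, -0.2]
opening: 0.004
t 2.8 tip [476.2   84.16 214.24] need cm [-1.607 -4.476 13.422] turn 0.0006 f [ 1.2  -0.83 -0.17] op 0.003777713500258278
```

```bash
python3 -m inch '{"hand":[0,0,0,0,0,0,0],"turn":[0,0,0,0,0,0,0],"delta_pos":[[-0.8,-2.25,2.5],[-0.8,-2.22,3.5],[0,0,3.5],[0,0,3],[0,0,0.9],[0,0,0],[0,0,0]]}'
python3 go.py 0 80
python3 - <<'E'
from h import *
for n in ("wrist","scene"):
    p,d=viewer.read_camera(n); cv2.imwrite(f"pics/{n}2.png",p if n=="wrist" else cv2.resize(p[140:290,150:330],None,fx=4,fy=4))
E
```

```text
t: 3.5
eef_pos: [499.4, 42.3, 159.4]
tcp_rot: [-3.141, 0.001, -2.992]
ft_force: [0.0, -0.4, 0.4]
opening: 0.002
t 3.5 tip [499.53  42.28  81.36] need cm [0.082 0.015 0.136] turn 0.0013 f [ 0.04 -0.41  0.37] op 0.0022215885606310906
```

View pics/wrist2.png

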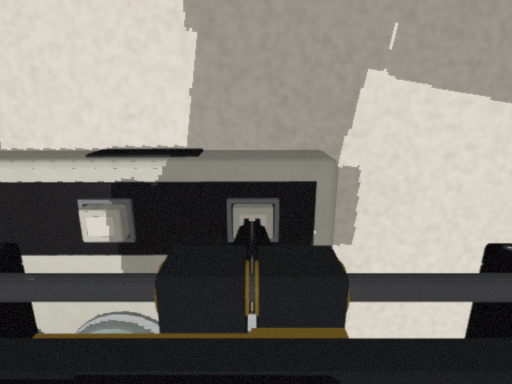

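View pics/scene2.png

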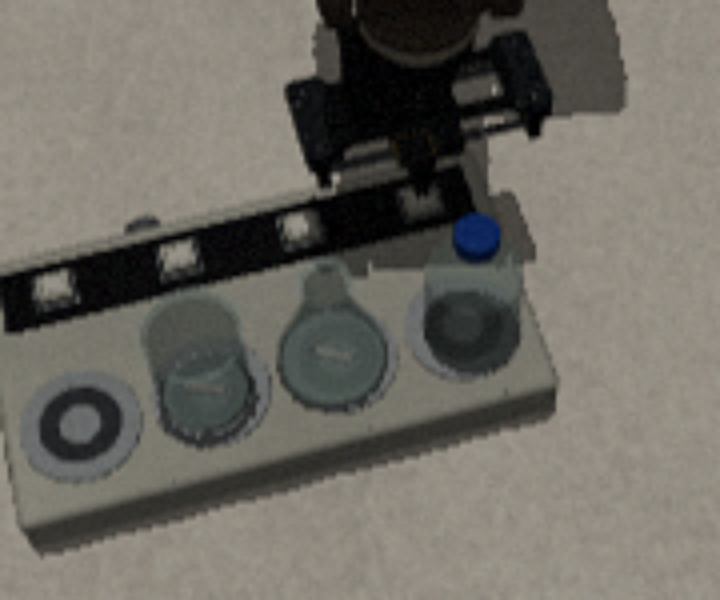

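The wrist picture shows the closed tip at column 252, centred over the leftmost cap (columns 232-273). The bottle is clear. Descending in small steps.

```bash
python3 -m inch '{"hand":[0,0,0,0],"turn":[0,0,0,0],"delta_pos":[[0.08,0,0.6],[0,0,0.4],[0,0,0],[0,0,0]]}'
python3 go.py 0 67
```

```text
t: 4.0
eef_pos: [498.3, 41.5, 148.2]
tcp_rot: [3.141, -0.0, -2.993]
ft_force: [1.0, 0.5, -1.2]
opening: 0.003
t 4.0 tip [498.25  41.5   70.19] need cm [-0.056  0.072  0.319] turn 0.0001 f [ 0.96  0.54 -1.21] op 0.0031800468170820363
```

```bash
for i in 1; do python3 -m inch '{"hand":[0,0],"turn":[0,0],"delta_pos":[[0,0,0.1],[0,0,0]]}'; done
cat > avg.py <<'E'
from h import *
f=[];e=[]
for i in range(4):
    s=env.state(); f.append(s["ft_force"]); e.append(s["eef_pos"]); viewer.read_camera("side")
s=env.state(); f.append(s["ft_force"]); e.append(s["eef_pos"])
print("t",round(s["t"],2),"f",np.mean(f,0).round(2),"sd",np.std(f,0).round(2),"pos",(np.mean(e,0)-[0,0,78]).round(2),"sd",np.std(e,0).round(2))
E
python3 avg.py
```

```text
t: 4.2
eef_pos: [498.3, 41.5, 147.2]
tcp_rot: [3.142, -0.0, -2.993]
ft_force: [-0.0, -0.0, 0.5]
opening: 0.008
t 4.4 f [-0.01  0.17  0.58] sd [0.28 0.36 0.39] pos [498.29  41.52  69.23] sd [0.01 0.01 0.03]
```

```bash
for z in a b; do python3 -m inch '{"hand":[0,0],"turn":[0,0],"delta_pos":[[0,0,0.1],[0,0,0]]}' | grep -E "eef|force"; python3 avg.py; done
```

```text
eef_pos: [498.2, 41.5, 146.1]
ft_force: [-0.5, -0.1, 0.5]
t 4.8 f [ 0.23  0.06 -0.17] sd [0.43 0.18 0.64] pos [498.25  41.53  68.19] sd [0.02 0.01 0.03]
eef_pos: [498.3, 41.5, 145.1]
ft_force: [-0.1, -1.3, -0.7]
t 5.2 f [-0.47 -0.2   0.22] sd [0.3  0.6  0.48] pos [498.26  41.53  67.19] sd [0.01 0.01 0.03]
```

```bash
python3 -m inch '{"hand":[0,0],"turn":[0,0],"delta_pos":[[0,0,0.05],[0,0,0]]}' | grep -E "eef|force"; python3 avg.py
```

```text
eef_pos: [498.3, 41.5, 144.7]
ft_force: [0.0, 0.2, 0.6]
t 5.6 f [0.18 0.29 0.22] sd [0.34 0.4  0.36] pos [498.27  41.54  66.72] sd [0.01 0.01 0.01]
```

```bash
python3 -m inch '{"hand":[0,0],"turn":[0,0],"delta_pos":[[0,0,0.05],[0,0,0]]}' | grep -E "eef|force"; python3 avg.py
```

```text
eef_pos: [498.3, 41.5, 144.2]
ft_force: [0.6, 0.1, 0.6]
t 6.0 f [ 0.53  0.16 -0.07] sd [0.4  0.32 0.5 ] pos [498.26  41.53  66.2 ] sd [0.01 0.01 0.01]
```

```bash
python3 -m inch '{"hand":[0,0],"turn":[0,0],"delta_pos":[[0,0,0.1],[0,0,0]]}' | grep -E "eef|force"; python3 avg.py
```

```text
eef_pos: [498.2, 41.5, 143.1]
ft_force: [-0.1, 0.3, 0.4]
t 6.4 f [-0.12  0.16 -0.14] sd [0.25 0.35 0.48] pos [498.26  41.54  65.18] sd [0.02 0.01 0.04]
```

```bash
python3 -m inch '{"hand":[0,0],"turn":[0,0],"delta_pos":[[0,0,0.08],[0,0,0]]}' | grep -E "eef|force"; python3 avg.py
```

```text
eef_pos: [498.2, 41.5, 142.4]
ft_force: [0.2, -0.8, -0.7]
t 6.8 f [ 0.3   0.08 -0.11] sd [0.45 0.59 0.3 ] pos [498.26  41.53  64.4 ] sd [0.01 0.01 0.03]
```

```bash
python3 -m inch '{"hand":[0,0],"turn":[0,0],"delta_pos":[[0,0,0.05],[0,0,0]]}' | grep -E "eef|force"; python3 avg.py
```

```text
eef_pos: [498.3, 41.6, 141.9]
ft_force: [0.5, -0.2, -0.3]
t 7.2 f [0.05 0.26 0.  ] sd [0.37 0.52 0.54] pos [498.26  41.54  63.91] sd [0.02 0.01 0.02]
```

```bash
python3 -m inch '{"hand":[0,0],"turn":[0,0],"delta_pos":[[0,0,0.03],[0,0,0]]}' | grep -E "eef|force"; python3 avg.py
```

```text
eef_pos: [498.3, 41.5, 141.6]
ft_force: [0.4, -1.0, 0.6]
t 7.6 f [-0.08 -0.13  0.52] sd [0.41 0.8  0.13] pos [498.27  41.53  63.62] sd [0.01 0.01 0.01]
```

```bash
python3 -m inch '{"hand":[0,0],"turn":[0,0],"delta_pos":[[0,0,0.02],[0,0,0]]}' | grep -E "eef|force"; python3 avg.py
```

```text
eef_pos: [498.3, 41.5, 141.5]
ft_force: [-0.2, 1.3, 1.3]
t 8.0 f [-0.28 -0.03  1.58] sd [0.35 0.84 0.42] pos [498.28  41.53  63.47] sd [0.01 0.01 0.01]
```

```bash
python3 -m inch '{"hand":[0,0],"turn":[0,0],"delta_pos":[[0,0,0.02],[0,0,0]]}' | grep -E "eef|force"; python3 avg.py
```

```text
eef_pos: [498.3, 41.5, 141.4]
ft_force: [-0.6, 0.8, 5.1]
t 8.4 f [-0.94  0.17  4.62] sd [0.42 0.47 0.38] pos [498.29  41.53  63.34] sd [0.01 0.01 0.01]
```

Key 1 is at 63.4 mm and stiff, so it feels latched. The task asks for every key, so I carry on with key 2.

```bash
python3 -m inch '{"hand":[0,0,0,0,0,0,0,0],"turn":[0,0,0,0,0,0,0,0],"delta_pos":[[0,0,-0.6],[0,0,-0.6],[0,-2.4,0],[0,-2.4,0],[0,-2.4,0],[0,-2.4,0],[0,0,0],[0,0,0]]}' ; python3 go.py 1 68
```

```text
t: 9.2
eef_pos: [512.3, -53.5, 153.4]
tcp_rot: [3.141, 0.0, -2.995]
ft_force: [0.3, 0.2, -0.4]
opening: 0.005
t 9.2 tip [512.35 -53.52  75.44] need cm [-0.065  0.063  0.744] turn -0.0009 f [ 0.26  0.17 -0.45] op 0.005074652183511596
```

```bash
python3 -m inch '{"hand":[0,0,0,0],"turn":[0,0,0,0],"delta_pos":[[-0.03,0.03,0.35],[0,0,0.3],[0,0,0.1],[0,0,0]]}'  | grep -E "eef|force"; python3 avg.py
```

```text
eef_pos: [512.6, -52.6, 145.5]
ft_force: [-0.7, 0.1, -0.5]
t 9.8 f [-0.2   0.43  0.06] sd [0.44 0.25 0.41] pos [512.68 -52.81  67.65] sd [0.05 0.13 0.11]
```

```bash
python3 -m inch '{"hand":[0,0],"turn":[0,0],"delta_pos":[[0,0,0.05],[0,0,0]]}' | grep -E "eef|force"; python3 avg.py
```

```text
eef_pos: [512.7, -53.1, 145.2]
ft_force: [-1.2, 0.7, -0.7]
t 10.2 f [-0.44  0.41 -0.15] sd [0.42 0.3  0.7 ] pos [512.7  -53.1   67.24] sd [0.01 0.01 0.01]
```

```bash
python3 -m inch '{"hand":[0,0],"turn":[0,0],"delta_pos":[[0,0,0.05],[0,0,0]]}' | grep -E "eef|force"; python3 avg.py
```

```text
eef_pos: [512.7, -53.1, 144.8]
ft_force: [-0.3, -0.3, 2.4]
t 10.6 f [-0.36  0.04  2.29] sd [0.28 0.34 0.39] pos [512.73 -53.09  66.81] sd [0.01 0.01 0.01]
```

```bash
python3 -m inch '{"hand":[0,0],"turn":[0,0],"delta_pos":[[0,0,0.05],[0,0,0]]}' | grep -E "eef|force"; python3 avg.py;  python3 -m inch '{"hand":[0,0],"turn":[0,0],"delta_pos":[[0,0,0.05],[0,0,0]]}' | grep -E "eef|force"; python3 avg.py
```

```text
eef_pos: [512.7, -53.1, 144.3]
ft_force: [-0.9, 0.7, 3.2]
t 11.0 f [-0.78 -0.33  3.44] sd [0.47 0.59 0.27] pos [512.73 -53.09  66.28] sd [0.01 0.01 0.01]
eef_pos: [512.7, -53.1, 143.7]
ft_force: [-1.1, -1.0, 3.0]
t 11.4 f [-0.39 -0.62  3.9 ] sd [0.42 0.61 0.49] pos [512.72 -53.09  65.74] sd [0.01 0.01 0.01]
```

Key 2 gives softly from 67 mm, so it is up. Next is key 3.

```bash
python3 -m inch '{"hand":[0,0,0,0,0,0,0,0],"turn":[0,0,0,0,0,0,0,0],"delta_pos":[[0,0,-0.5],[0,0,-0.5],[0,-2.4,0],[0,-2.4,0],[0,-2.4,0],[0,-2.4,0],[0,0,0],[0,0,0]]}'|grep -E "force" ; python3 go.py 2 68
```

```text
ft_force: [-0.3, 1.4, -1.1]
t 12.2 tip [ 526.58 -148.01   75.74] need cm [-0.056  0.023  0.774] turn -0.0009 f [-0.26  1.41 -1.06] op 0.003928800518551387
```

```bash
python3 -m inch '{"hand":[0,0,0,0],"turn":[0,0,0,0],"delta_pos":[[-0.03,0.02,0.35],[0,0,0.3],[0,0,0.13],[0,0,0]]}'  | grep -E "eef|force"; python3 avg.py
```

```text
eef_pos: [527.1, -147.3, 145.6]
ft_force: [-0.6, 0.1, -0.8]
t 12.8 f [-0.15 -0.19 -0.23] sd [0.37 0.29 0.59] pos [ 527.14 -147.52   67.85] sd [0.05 0.12 0.12]
```

```bash
python3 -m inch '{"hand":[0,0],"turn":[0,0],"delta_pos":[[0,0,0.05],[0,0,0]]}' | grep -E "eef|force"; python3 avg.py
```

```text
eef_pos: [527.1, -147.8, 145.4]
ft_force: [0.4, -0.1, 0.3]
t 13.2 f [ 0.19 -0.07  0.19] sd [0.47 0.29 0.58] pos [ 527.14 -147.8    67.42] sd [0.01 0.01 0.01]
```

```bash
python3 -m inch '{"hand":[0,0],"turn":[0,0],"delta_pos":[[0,0,0.05],[0,0,0]]}' | grep -E "eef|force"; python3 avg.py
```

```text
eef_pos: [527.2, -147.8, 144.9]
ft_force: [0.2, 0.4, 1.0]
t 13.6 f [0.2  0.01 0.76] sd [0.38 0.37 0.24] pos [ 527.16 -147.81   66.95] sd [0.01 0.01 0.01]
```

```bash
python3 -m inch '{"hand":[0,0],"turn":[0,0],"delta_pos":[[0,0,0.05],[0,0,0]]}' | grep -E "eef|force"; python3 avg.py;  python3 -m inch '{"hand":[0,0],"turn":[0,0],"delta_pos":[[0,0,0.05],[0,0,0]]}' | grep -E "eef|force"; python3 avg.py
```

```text
eef_pos: [527.2, -147.8, 144.5]
ft_force: [-0.6, -0.3, 2.9]
t 14.0 f [-0.36 -0.12  3.18] sd [0.31 0.32 0.49] pos [ 527.17 -147.81   66.53] sd [0.01 0.01 0.01]
eef_pos: [527.2, -147.8, 143.9]
ft_force: [-1.0, -0.1, 3.9]
t 14.4 f [-0.84 -0.5   3.83] sd [0.53 0.38 0.45] pos [ 527.16 -147.8    65.94] sd [0.01 0.01 0.01]
```

Key 3 is up. Next is key 4.

```bash
python3 -m inch '{"hand":[0,0,0,0,0,0,0,0],"turn":[0,0,0,0,0,0,0,0],"delta_pos":[[0,0,-0.5],[0,0,-0.5],[0,-2.4,0],[0,-2.4,0],[0,-2.4,0],[0,-2.4,0],[0,0,0],[0,0,0]]}'|grep -E "force" ; python3 go.py 3 68
```

```text
ft_force: [-0.5, 0.0, -0.2]
t 15.2 tip [ 541.01 -242.67   75.88] need cm [-0.042  0.011  0.788] turn -0.0007 f [-0.5   0.03 -0.23] op 0.004179510707629777
```

```bash
python3 -m inch '{"hand":[0,0,0,0],"turn":[0,0,0,0],"delta_pos":[[-0.03,0.01,0.35],[0,0,0.3],[0,0,0.14],[0,0,0]]}'  | grep -E "eef|force"; python3 avg.py
```

```text
eef_pos: [541.6, -242.1, 145.7]
ft_force: [-0.1, -0.3, 0.8]
t 15.8 f [-0.16  0.14  0.31] sd [0.38 0.56 0.3 ] pos [ 541.62 -242.34   67.95] sd [0.03 0.16 0.14]
```

```bash
python3 -m inch '{"hand":[0,0],"turn":[0,0],"delta_pos":[[0,0,0.05],[0,0,0]]}' | grep -E "eef|force"; python3 avg.py
```

```text
eef_pos: [541.6, -242.6, 145.5]
ft_force: [0.6, 0.3, 0.0]
t 16.2 f [-0.15 -0.17  0.14] sd [0.46 0.47 0.41] pos [ 541.59 -242.61   67.52] sd [0.02 0.01 0.02]
```

```bash
python3 -m inch '{"hand":[0,0],"turn":[0,0],"delta_pos":[[0,0,0.05],[0,0,0]]}' | grep -E "eef|force"; python3 avg.py
```

```text
eef_pos: [541.6, -242.6, 145.0]
ft_force: [-0.2, -0.2, 0.3]
t 16.6 f [-0.18  0.12  0.09] sd [0.22 0.33 0.32] pos [ 541.59 -242.59   66.99] sd [0.01 0.02 0.01]
```

```bash
python3 -m inch '{"hand":[0,0],"turn":[0,0],"delta_pos":[[0,0,0.05],[0,0,0]]}' | grep -E "eef|force"; python3 avg.py;  python3 -m inch '{"hand":[0,0],"turn":[0,0],"delta_pos":[[0,0,0.05],[0,0,0]]}' | grep -E "eef|force"; python3 avg.py
```

```text
eef_pos: [541.6, -242.6, 144.6]
ft_force: [-0.7, 0.5, 3.4]
t 17.0 f [-1.01  0.63  2.87] sd [0.26 0.35 0.6 ] pos [ 541.6  -242.59   66.64] sd [0.01 0.01 0.01]
eef_pos: [541.6, -242.6, 144.0]
ft_force: [-1.2, 0.8, 3.8]
t 17.4 f [-0.91  0.5   3.79] sd [0.68 0.49 0.27] pos [ 541.6  -242.58   66.04] sd [0.   0.01 0.01]
```

Key 4 is up, so the latched key is the leftmost. Back to it.

```bash
python3 -m inch '{"hand":[0,0,0,0,0,0,0,0,0,0,0,0],"turn":[0,0,0,0,0,0,0,0,0,0,0,0],"delta_pos":[[0,0,-0.5],[0,0,-0.7],[0,3.6,0],[0,3.6,0],[0,3.6,0],[0,3.6,0],[0,3.6,0],[0,3.6,0],[0,3.6,0],[0,3.6,0],[0,0,0],[0,0,0]]}'|grep -E "force" ; python3 go.py 0 65
```

```text
ft_force: [-0.4, 0.0, 0.5]
t 18.6 tip [499.26  42.82  78.44] need cm [ 0.064 -0.043  1.344] turn 0.0021 f [-0.38  0.02  0.54] op 0.003485132781470226
```

```bash
python3 -m inch '{"hand":[0,0,0,0,0,0],"turn":[0,0,0,0,0,0],"delta_pos":[[0.04,-0.03,0.4],[0,0,0.4],[0,0,0.3],[0,0,0.2],[0,0,0],[0,0,0]]}'|grep -E "force" ; python3 avg.py
```

```text
ft_force: [-0.2, 0.2, -0.2]
t 19.4 f [-0.23  0.07  0.15] sd [0.49 0.35 0.52] pos [498.77  41.85  65.08] sd [0.02 0.06 0.07]
```

```bash
python3 -m inch '{"hand":[0,0,0,0,0],"turn":[0,0,0,0,0],"delta_pos":[[0,0,0.1],[0,0,0.1],[0,0,0.1],[0,0,0.05],[0,0,0]]}'|grep -E "force" ; python3 avg.py
```

```text
ft_force: [-1.7, 0.0, 6.8]
t 20.1 f [-1.54  0.15  6.22] sd [0.26 0.21 0.39] pos [498.75  41.93  61.85] sd [0.01 0.01 0.02]
```

```bash
python3 -m inch '{"hand":[0,0,0],"turn":[0,0,0],"delta_pos":[[0,0,0.04],[0,0,0.02],[0,0,0]]}'|grep -E "force" ; python3 avg.py
```

```text
ft_force: [-2.0, -0.5, 11.4]
t 20.6 f [-2.12 -0.26 10.14] sd [0.13 0.3  0.68] pos [498.77  41.94  61.46] sd [0.01 0.01 0.01]
```

```bash
python3 -m inch '{"hand":[0,0,0],"turn":[0,0,0],"delta_pos":[[0,0,0.03],[0,0,0],[0,0,0]]}'|grep -E "force" ; python3 avg.py;  python3 -m inch '{"hand":[0,0,0,0,0,0],"turn":[0,0,0,0,0,0],"delta_pos":[[0,0,-0.2],[0,0,-0.4],[0,0,-0.4],[0,0,-0.4],[0,0,0],[0,0,0]]}'|grep -E "eef|force"; python3 avg.py
```

```text
ft_force: [-2.8, 1.0, 11.1]
t 21.1 f [-2.47  0.16 11.22] sd [0.37 0.48 0.24] pos [498.76  41.94  61.27] sd [0.01 0.01 0.01]
eef_pos: [498.7, 41.9, 152.6]
ft_force: [-0.0, 0.6, -0.4]
t 21.9 f [ 0.2   0.24 -0.43] sd [0.36 0.29 0.41] pos [498.67  41.91  74.5 ] sd [0.01 0.01 0.06]
```

Tripped at the stop with 11.2 N, now released. Retract clear and check by depth.

```bash
python3 -m inch '{"hand":[0,0,0,0,0,0,0,0,0,0,0,0,0],"turn":[0,0,0,0,0,0,0,0,0,0,0,0,0],"delta_pos":[[0,0,-2],[0,0,-4],[0,0,-4],[0,0,-4],[0,3,0],[0,4,0],[0,4,0],[0,4,0],[0,4,0],[0,4,0],[0,0,0],[0,0,0],[0,0,0]]}'
python3 - <<'E'
from h import *
np.set_printoptions(suppress=True,precision=1)
P={"scene":[(254.5,188.8),(224.7,195.6),(193.9,203.3),(162.8,210.9)],"side":[(242.4,182.8),(247.7,201.9),(253.1,223.4),(259.5,246.8)]}
for n in P:
    D=[]
    for i in range(4):
        p,d=viewer.read_camera(n); D.append(d)
    D=np.median(D,0)
    for u,v in P[n]:
        a,b=int(round(u)),int(round(v)); zs=[to_world(n,(x,y),D[y,x])[2] for y in range(b-1,b+2) for x in range(a-1,a+2)]
        print(n,np.median(zs).round(2),np.max(zs).round(2))
    cv2.imwrite(f"pics/{n}9.png",cv2.resize(p[130:290,110:310],None,fx=3.5,fy=3.5))
E
```

```text
t: 23.2
eef_pos: [464.8, 268.6, 292.5]
tcp_rot: [-3.141, -0.0, -2.994]
ft_force: [-0.1, -0.6, 0.5]
opening: 0.005
scene 67.51 68.57
scene 67.0 68.5
scene 67.23 68.76
scene 67.24 68.1
side 67.99 68.97
side 67.34 69.69
side 67.88 71.65
side 67.64 69.28
```

View pics/scene9.png

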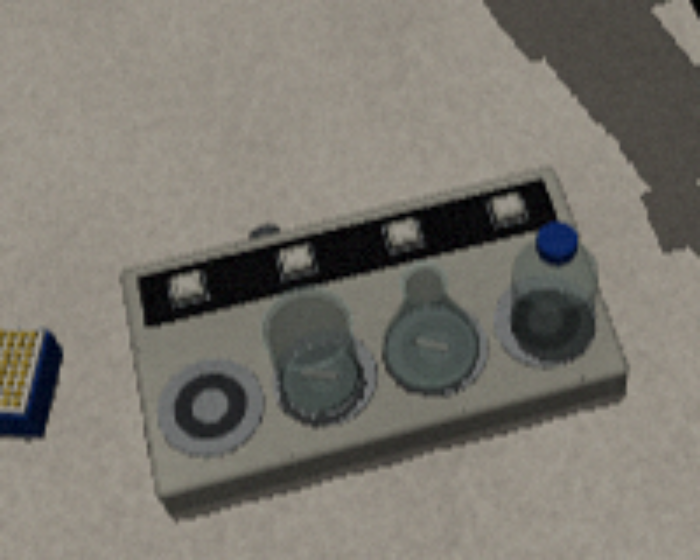

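The picture shows the four caps level, at crop pixels (188,288), (298,259), (404,234) and (509,207). The glassware stands as before and the arm is clear.

```bash
python3 -c "
from cell import ticket
print(ticket.job_done())"
```

```text
the job is handed in; nothing more can be done
None
```

The latched key was the leftmost one as seen from the robot. I pressed it until it tripped, and all four keys are now up.

- **Tapping, left to right:** The first key met the finger at 63.5 mm and was stiff, with about 4.6 N in the first 0.2 mm, so it was latched. The other three met it at about 67 mm and gave softly at about 3.8 N. No tap went over about 5 N, so none should have latched or let go.
- **Pressing:** I pressed the leftmost key to its stop (61.3 mm, 11.2 N) and released it.
- **Last checks:** With the arm clear, the depth images put all four caps at 67.0–67.5 mm (scene camera) and 67.3–68.0 mm (side camera). The leftmost had read 63–65 mm at the start. In the final scene picture the glassware stands as before.
- **Disagreement:** Midway through the press, the force was about 1 N lower than the quoted curve (6.2 N at 61.85 mm). I took it to the stop anyway, and I confirmed the release only by camera, not by tapping the key again.

The job was handed in at about 24 s of the 51 s limit, with the robot touching nothing.

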